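# Back the soap slicer's feed off one notch

## Task

The slicer's pusher stands too tight against the soap loaf: back its feed off by one notch. With a fingertip lift the ratchet pawl by its tab and tip it right over onto its back stop, so that it stays up by itself; push the feed wheel backward by one tooth by pressing on a spoke; then tip the pawl over again so that its nose drops fully down into the next gap of the ratchet wheel. Nothing is to be picked up or shifted: the loaf, the cut bar, the scraper and the jar stay where they are.

Things in the scene. Friction and masses are not known exactly. Their poses are not given: they have to be found in the camera images.
- slicer: fixed white soap slicer, 170 x 520 mm, bed top 140 mm up, arch 315 mm high across the bed at y = +190 mm; origin on the table under its middle. Its +y: feed forward, called right; -y: backward, called left; +x: side with wheel and pawl; z up. Turned up to 0.3 rad from the world axes. Side plate at x = 75 mm; ratchet disc and pawl at x = 97, spokes at x = 128; all turn about axes along x
- wheel_axle (a point): point on the wheel's axle, 100 mm above the table, in the plane of the spokes. The wheel: a steel ratchet disc of 10 teeth (36 degrees a tooth, tip radius 55 mm, root 43 mm, 14 mm thick, mid-plane 31 mm from the spokes towards the bed) and on the same axle three straight spokes, 120 degrees apart, with black grips, 15 mm thick, from radius 46 to 88 mm
- spoke (a point): point on the centre line of one black spoke grip, 72 mm from the axle, turning with the wheel: the spoke that points left at the start, rising 13 to 23 degrees. Pressed down from above, it turns the wheel backward; that takes about 2.5 N, and the wheel stays where it is left. With the pawl down the wheel turns back only a few degrees until a tooth bears on the pawl
- feed_wheel (a joint): wheel angle, rad, growing as the wheel turns backward (left spokes go down, top moves left). It starts within 0.08 of 0; at 0 the pawl's nose is in the middle of a gap between teeth; one notch back is 0.628. The nose has some 0.12 rad of play either way in a gap. The wheel drives the pusher: 12.5 mm to -y a notch
- pawl_pivot (a point): point on the pawl's pivot pin (along the slicer's x), mid-plane of the ratchet disc, 144 mm above the table, 58 mm right of the wheel's axle. A rubber back-stop pin stands 31 mm right of it
- pawl_tab (a point): centre of the rolled end (9 mm thick, 26 mm wide along x) of the pawl's finger tab; moves with the pawl on a circle of 105 mm about the pivot. The pawl is a dark steel hook, 150 g, lying from the pivot leftward over the disc; its tab, 34 mm long, leans up and out at the free end. Pawl down: the end is 93 mm left of and 48 mm above the pivot, some 40 mm of free room below it
- pawl_nose (a point): middle of the underside of the pawl's nose, a block 7 mm long and 10 mm wide hanging between the teeth from the pawl's arm, 58 mm from the pivot; moves with the pawl
- pawl (a joint): pawl angle, rad: 0 = fully down in a gap, growing as the tab is lifted up and over to the right; past about 1.2 its weight tips it on to the back stop at 1.85, where it rests clear of the wheel. Brought back below about 1.1 it falls onto the wheel by itself. Only its weight and slight friction act on it
- loaf: loose block of brown marbled soap, 75 x 190 x 65 mm (x, y, z), 0.9 kg, on the bed between pusher and arch; origin at the middle of its underside; not to be moved
- cut_bar: loose slice of the same soap, 75 x 26 x 65 mm, standing on the bed beyond the arch; origin at the middle of its underside; not to be moved
- scraper: loose bench scraper lying flat on the table beyond the wheel: steel blade 100 x 150 mm, wooden handle 20 mm thick along one long edge; origin under the blade's middle; not to be moved
- jar: loose amber jar with a white lid, 60 mm across, 75 mm high, on the table beyond the slicer; origin at the middle of its underside; not to be moved

How it is judged:
On the way, in this order (a step that is already met when the one before it is completed fails the run):
1. the pawl is tipped over onto its back stop, the wheel not yet turned (value of joint pawl above 1.7 rad and value of joint feed_wheel between -0.3 and 0.3 rad), for 0.2 s.
2. with the pawl up, the wheel is pushed backward one notch (value of joint pawl above 1.5 rad and value of joint feed_wheel between 0.468 and 0.788 rad), for 0.2 s.
3. the pawl is tipped over again and its nose lies fully down in the next gap (value of joint pawl below 0.06 rad and value of joint feed_wheel between 0.468 and 0.788 rad), for 0.2 s.
At the end, for the whole second after the job is handed in: the pawl's nose is fully down in a gap (pawl angle under 0.06 rad), the wheel is at rest one notch further back (0.628 rad, give or take 0.16 rad) and loaf, cut bar, scraper and jar are within 15 mm of where they were (all of step 3 and velocity of joint feed_wheel between -0.05 and 0.05 rad/s and distance of each of loaf, cut_bar, scraper, jar from where it was at the start of the episode below 0.015 m); the robot touches nothing.
It fails at once if the wheel is pushed back well past one notch (beyond 1.05 rad) (value of joint feed_wheel above 1.05 rad).
It fails at once if the wheel is turned forward a notch (below -0.35 rad) (value of joint feed_wheel below -0.35 rad).
It fails at once if the loaf, the cut bar, the scraper or the jar is lifted or shifted by more than 15 mm (distance of any of loaf, cut_bar, scraper, jar from where it was at the start of the episode above 0.015 m).
It also fails if it takes over 61 s, if anything falls off the work surface, if the arm or the gripper's body presses on something with over 40 N, if the wrist force passes 120 N, or if a joint passes its speed limit or range.

## Robot

A 6-joint arm with a two-finger parallel gripper is mounted at the origin on the work surface. World frame = base frame: x ahead of the robot, y to its left, z up, the work surface at z = 0. Lengths are in m, angles in rad, forces in N, time in s.
With the tool pointing down it reaches from about 0.35 to 0.975 m from the base axis. Payload 17.4 kg.
Tool frame: the origin (TCP) lies midway between the tips of the shut fingers; the grasp point (between the pads) lies 19 mm behind it; y points along the fingers, x is the direction in which the jaws open and shut, and the axes are right-handed (so a half turn about y gives the same grasp; the last joint's range is limited). The gripper opens to 85 mm and grips with 20 to 120 N. Pads are 22 mm wide; open, the fingers measure 114 mm over their backs; the gripper's body (76 mm by 85 mm) begins 54 mm behind the grasp point. The pads swing forward as they close: fully open they stand 13 mm farther back than shut.
Start: joints at [1.146, 0.116, 1.442, -0, 1.584, -0.038], TCP at [0.255, 0.625, 0.231] pointing down, gripper open.
Joint ranges: [-2.83, 2.83], [-0.83, 2.19], [0.07, 2.5], [-1.14, 4.28], [0.01, 3], [-2.97, 2.97]. Speed limits (rad/s): [1.89, 1.89, 2.22, 3.14, 3.14, 3.14].

## Interface

Orientations are given as a rotation vector (axis times angle).
In Python, from bench import ctrl, viewer, job gives the robot as it stands.
- The arm moves only by the tool jog_arm, never from a script. Its argument "commands" is a list that holds one entry, the list of rows, each a list of 5 numbers: the finger opening in mm, from 0 to 85.4, then the shift along the tool's x, y, z in mm, then the turn about the tool's y in rad. A call has 1 to 12 rows; each row is the pose to reach, as a shift and turn from the pose commanded when the call began, along the tool's axes at that moment; what a row does not reach only later rows make up. A row lasts 1/8 s, in which the tool goes at most 62.5 mm and 10.7 degrees, less where a joint would pass 70% of its speed; a pose out of reach is approached as far as the arm can. A call with a gripper value outside its range is refused whole. The fingers move at their own pace and stop on an object; "newtons" is the grip in N (left out, the last holds). Time passes only in rows, so rows that repeat a pose let the fingers close. It gives the time, the measured TCP pose, the force and the opening at its end, in the units of the state.
- ctrl.observe(): the state, without advancing time (a new reading comes with each control period).
- viewer.read_camera(name): name is "scene" or "side" or "wrist"; returns a dict with "frame" (420x560x3 uint8, red, green, blue), "fx", "fy", "cx", "cy" (pixels), "R" (3x3) and "t" (3): a world point X has camera coordinates R X + t. Camera axes: x right, y down, z forward; pixel columns grow to the right and rows downward; lengths in m; the calibration is good to about 2 mm. A picture is of the moment at which its call begins. There is no depth.
- job.sign_off(): hands the job in, once; it reports no verdict.
The state is a dict: "time_s": time; "q": joint angles; "joint_vel": joint speeds; "joint_efforts": joint torques, N m; "tcp_pos": TCP position; "ee_rot": TCP orientation; "wrist_force": force on the tool from outside, world axes, zero at the start; "moment": the same for the moment, N m; "opening": finger opening in m.
Only numpy, scipy, OpenCV 4.12 (cv2) and the standard library are available. Lean on these libraries where they do the work, as an engineer would, in place of code of your own. Each camera call takes 0.05 s, during which the arm holds its last target. There are 200 camera calls.

## Working session

There is one attempt and no reset: what is moved stays moved. The work goes in short steps, Python scripts to look and compute and a tool call to move; the robot and the scene stay as the last step left them, time stands still between calls to the robot, and variables do not carry over. Pictures are saved under pics/ and viewed, about 8 in all and at most 12, crops included, and the job is handed in when it is done.

Besides the shell and the picture viewer there is one more tool, called after "Call:" by a JSON object that holds its "fn" and its "kwargs", one argument or row to a line. jog_arm: Moves the arm, as the interface text tells. Its arguments: {"type":"object","properties":{"commands":{"type":"array","items":{"type":"array","items":{"type":"array","items":{"type":"number"}}}},"newtons":{"type":"number"}},"required":["commands"]}

```bash
ls; mkdir -p pics; python3 - <<'E'
from bench import ctrl, viewer
import cv2,numpy as np
s=ctrl.observe();print({k:np.round(v,3) for k,v in s.items()})
ims=[]
for n in("scene","side"):
    c=viewer.read_camera(n);print(n,c["fx"],c["fy"],c["cx"],c["cy"],np.round(c["R"],4).tolist(),np.round(c["t"],4))
    cv2.imwrite(f"pics/{n}0.png",cv2.cvtColor(c["frame"],cv2.COLOR_RGB2BGR))
    np.savez(f"pics/{n}0.npz",**c)
E
```

```text
pics
{'time_s': np.float64(0.0), 'q': array([ 1.146,  0.116,  1.442, -0.   ,  1.584, -0.038]), 'joint_vel': array([ 0.001,  0.   , -0.001, -0.001,  0.   ,  0.   ]), 'joint_efforts': array([ 1.0000e-03, -7.3199e+01, -6.3249e+01, -0.0000e+00,  6.0000e-03,
        0.0000e+00]), 'tcp_pos': array([0.255, 0.625, 0.231]), 'ee_rot': array([-1.368, -0.919,  0.921]), 'wrist_force': array([ 0.597, -0.599,  0.427]), 'moment': array([ 0.026,  0.002, -0.002]), 'opening': np.float64(0.085)}
scene 385.0914545631706 385.0914545631706 280.9412002679111 213.03210488452936 [[-0.757, 0.6534, 0.0025], [0.5242, 0.6097, -0.5945], [-0.39, -0.4487, -0.8041]] [ 0.4159 -0.302   1.1891]
side 477.36905123458354 477.36905123458354 281.1767160240513 208.53674051032053 [[-0.9835, 0.1798, 0.0212], [0.0996, 0.6353, -0.7658], [-0.1511, -0.751, -0.6427]] [ 0.573  -0.0068  1.0673]
```

View pics/scene0.png

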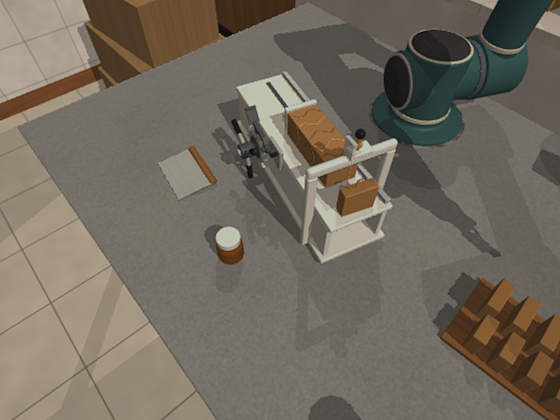

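View pics/side0.png

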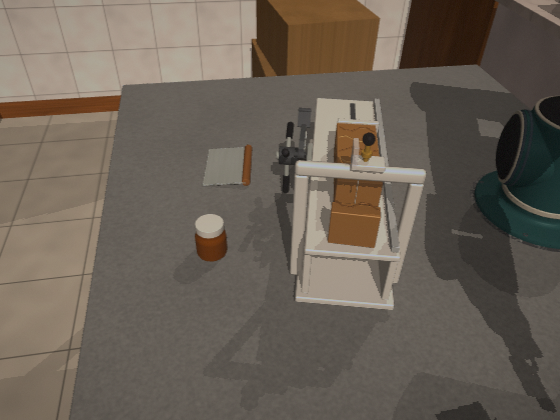

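The scene view shows the slicer with its wheel and pawl around (250,145) and the arch around (350,160). The side view shows the wheel around (290,157), the tab at (305,117) and the arch top from (300,170) to (420,175). Next I'll zoom in on both wheels.

```bash
python3 - <<'E'
import cv2,numpy as np
a=cv2.imread("pics/scene0.png")[70:190,205:285]; b=cv2.imread("pics/side0.png")[85:205,260:340]
o=np.hstack([cv2.resize(i,None,fx=5,fy=5,interpolation=cv2.INTER_CUBIC) for i in(a,b)])
cv2.imwrite("pics/zoom0.png",o)
E
```

```text
(no output)
```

View pics/zoom0.png

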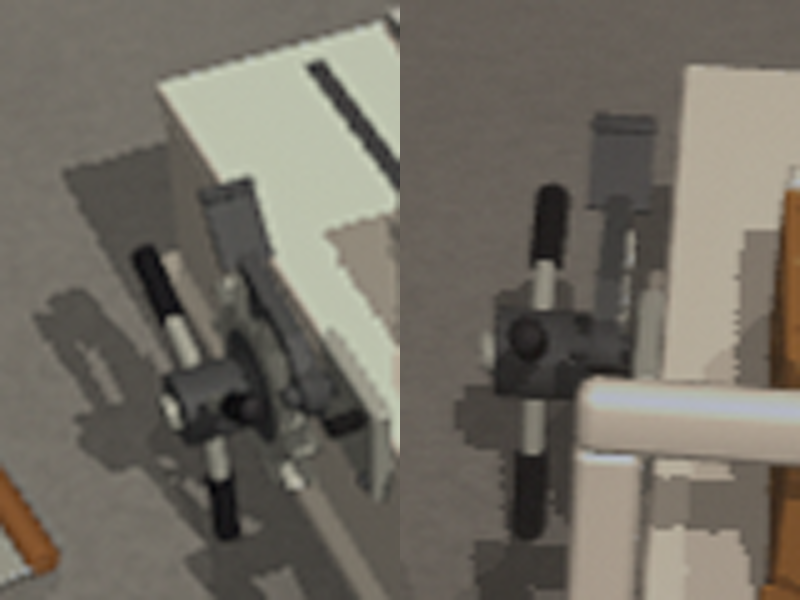

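The zoom shows the tab's rolled end at (228,185) on the left (scene) and (625,122) on the right (side). The left spoke grip runs (143,250)-(175,318) and (551,187)-(545,262). The bed's back corner is at (160,85) and (685,66), and the hub cap at (172,412) and (490,350).

```bash
cat > geo.py <<'E'
import numpy as np
C={n:np.load(f"pics/{n}0.npz") for n in("scene","side")}
def P(c): return np.array([[c["fx"],0,c["cx"]],[0,c["fy"],c["cy"]],[0,0,1]])@np.c_[c["R"],c["t"]]
def ray(c,p):
    d=c["R"].T@np.array([(p[0]-c["cx"])/c["fx"],(p[1]-c["cy"])/c["fy"],1]); return -c["R"].T@c["t"],d/np.linalg.norm(d)
def tri(obs):
    A=0;b=0;r=[ray(c,p) for c,p in obs]
    for o,d in r:
        M=np.eye(3)-np.outer(d,d);A=A+M;b=b+M@o
    x=np.linalg.solve(A,b);return x,[np.linalg.norm((np.eye(3)-np.outer(d,d))@(x-o)) for o,d in r]
def plane(c,p,z):
    o,d=ray(c,p);return o+d*(z-o[2])/d[2]
def proj(c,X):
    h=P(c)@np.r_[X,1];return h[:2]/h[2]
E
python3 - <<'E'
from geo import *
a,b=C["scene"],C["side"]
za=lambda x,y:(205+x/5,70+y/5); zb=lambda x,y:(260+(x-400)/5,85+y/5)
for n,p,q in[("tab",(228,185),(625,122)),("tabL",(203,191),(595,122)),("tabR",(253,180),(655,122)),("spTip",(143,250),(551,187)),("spIn",(175,318),(545,262)),("spoke72",(155,276),(549,216)),("corner",(160,85),(685,66)),("hubcap",(172,412),(490,350))]:
    x,e=tri([(a,za(*p)),(b,zb(*q))]);print(n,np.round(x,4),np.round(e,4))
print("corner z=.14",plane(a,za(160,85),.14),plane(b,zb(685,66),.14))
print("arch foot-right corner bed front", plane(b,(297,303),0.0),plane(b,(393,306),0.0))
E
```

```text
tab [ 0.5066 -0.1605  0.1929] [0.0012 0.0012]
tabL [ 0.5178 -0.1657  0.1914] [0.0017 0.0017]
tabR [ 0.4958 -0.1547  0.1945] [0.0005 0.0005]
spTip [ 0.527  -0.2087  0.1357] [0.0002 0.0002]
spIn [ 0.5361 -0.1725  0.1203] [0.0005 0.0005]
spoke72 [ 0.5302 -0.1955  0.1291] [0.0003 0.0003]
corner [ 0.4417 -0.308   0.1388] [0.0008 0.0008]
hubcap [ 0.5661 -0.1381  0.1002] [0.0005 0.0005]
corner z=.14 [ 0.44168983 -0.30734671  0.14      ] [ 0.44314855 -0.30430458  0.14      ]
arch foot-right corner bed front [0.58735115 0.18108738 0.        ] [0.42145184 0.21524612 0.        ]
```

```bash
cat >> geo.py <<'E'
from scipy.spatial.transform import Rotation
TH=.28
X=np.array([np.cos(TH),-np.sin(TH),0]);Y=np.array([np.sin(TH),np.cos(TH),0])
TAB=np.array([.5066,-.1605,.192]);PIV=TAB+.093*Y-[0,0,.048];AX=PIV-.058*Y+.031*X;AX[2]=.1
def tool(ctrl):
    s=ctrl.observe();return s["tcp_pos"],Rotation.from_rotvec(s["ee_rot"]).as_matrix()
E
python3 - <<'E'
from geo import *
from bench import ctrl
p,R=tool(ctrl);print(R.round(3))
for k in(1,-1):
    z=k*Y; print(k,"turn about y to bring tool z to",k,"Y:",np.arctan2(z@R[:,0],z@R[:,2]))
print("axle",AX,"pivot",PIV)
for n,t in[("up",np.r_[p[:2],.42]),("A hi",np.r_[(TAB-.06*Y)[:2],.42])]:
    print(n,t.round(3),"mm",(R.T@(t-p)*1000).round(1))
for n,x in[("spoke72",[.5302,-.1955,.1291]),("hub",[.5661,-.1381,.1])]:print(n,(X@(x-AX)).round(4),(Y@(x-AX)).round(4))
E
```

```text
[[ 0.377 -0.    -0.926]
 [ 0.926 -0.001  0.377]
 [-0.001 -1.     0.   ]]
1 turn about y to bring tool z to 1 Y: 1.4639829279779868
-1 turn about y to bring tool z to -1 Y: -1.6776097256118065
axle [ 0.54606517 -0.13543008  0.1       ] pivot [ 0.53230108 -0.07112184  0.144     ]
up [0.255 0.625 0.42 ] mm [  -0.2 -189.4    0. ]
A hi [ 0.49  -0.218  0.42 ] mm [-692.2 -188.7 -536.1]
spoke72 0.0014 -0.0621
hub 0.02 0.003
```

Call:
{"fn": "jog_arm", "kwargs": {
  "commands": [
    [[0,0,-60,0,0],[0,0,-120,0,0],[0,0,-189,0,0],[0,-40,-189,-31,0.1],[0,-85,-189,-66,0.25],[0,-130,-189,-100,0.4],[0,-175,-189,-135,0.55],[0,-220,-189,-170,0.7],[0,-265,-189,-205,0.85],[0,-310,-189,-240,1.0],[0,-355,-189,-275,1.15],[0,-400,-189,-310,1.3]]
  ],
  "newtons": 40
}}

```text
time_s: 1.6
tcp_pos: [0.3908, 0.136, 0.4202]
ee_rot: [-1.569, 0.095, -0.095]
wrist_force: [2.1, 0.8, 0.9]
opening: -0.0003
```

```bash
cat > aim.py <<'E'
import sys
from geo import *
from bench import ctrl
# usage: aim.py dx dy z : target in slicer-aligned mm from the axle, z mm above table
t=AX+X*float(sys.argv[1])/1000+Y*float(sys.argv[2])/1000;t[2]=float(sys.argv[3])/1000
p,R=tool(ctrl);s=ctrl.observe()
d=p-AX
print("now dx,dy,z",(1000*np.array([X@d,Y@d,p[2]])).round(1),"t",round(s["time_s"],2),"F",s["wrist_force"].round(1),"open",round(s["opening"],4))
print("move mm",(R.T@(t-p)*1000).round(1),"turn",np.arctan2(Y@R[:,0],Y@R[:,2]).round(3))
E
python3 aim.py -31 -95 420
```

```text
now dx,dy,z [-224.2  217.9  420.2] t 1.6 F [2.1 0.8 0.9] open -0.0003
move mm [ 1.411e+02  2.000e-01 -3.396e+02] turn 0.159
```

Call:
{"fn": "jog_arm", "kwargs": {
  "commands": [
    [[0,20,0,-48,0.05],[0,40,0,-96,0.1],[0,60,0,-144,0.159],[0,80,0,-192,0.159],[0,100,0,-240,0.159],[0,120,0,-288,0.159],[0,141,0,-340,0.159],[0,141,0,-340,0.159],[0,141,0,-340,0.159]]
  ]
}}

```text
time_s: 2.72
tcp_pos: [0.4915, -0.2162, 0.42]
ee_rot: [-1.56, 0.217, -0.216]
wrist_force: [0.0, 0.7, 0.6]
opening: -0.0001
```

```bash
python3 aim.py -31 -75 156; python3 - <<'E'
from bench import viewer
import cv2
c=viewer.read_camera("wrist");cv2.imwrite("pics/w1.png",cv2.cvtColor(c["frame"],cv2.COLOR_RGB2BGR))
import numpy as np;np.savez("pics/w1.npz",**c)
E
```

```text
now dx,dy,z [-30.2 -92.7 420. ] t 2.73 F [0.  0.7 0.6] open -0.0001
move mm [ -0.6 264.   17.7] turn 0.004
```

View pics/w1.png

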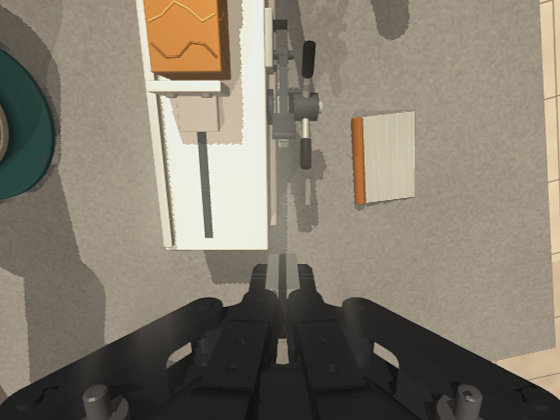

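The wrist view shows the bed's right edge at u≈268 (corner at (268,248)), the tab end around (283,142), the spoke tip at (307,168) and the hub around (306,107). The tool is already well aligned.

```bash
python3 - <<'E'
from geo import *
w=np.load("pics/w1.npz")
for n,p,z in[("corner",(268,249),.14),("bedleftcorner",(165,248),.14),("bed edge",(266,60),.14),("tab",(284,141),.192),("spTip",(307,168),.136),("spIn",(306,138),.12),("up spoke tip",(308,42),.15)]:
    x=plane(w,p,z);d=x-AX;print(n,x.round(4),"dx,dy",(1000*np.array([X@d,Y@d])).round(1))
E
```

```text
corner [ 0.4429 -0.3106  0.14  ] dx,dy [ -50.8 -196.9]
bedleftcorner [ 0.2987 -0.2683  0.14  ] dx,dy [-201.  -196.1]
bed edge [ 0.5119 -0.0692  0.14  ] dx,dy [-51.1  54.3]
tab [ 0.5074 -0.1665  0.192 ] dx,dy [-28.6 -40.5]
spTip [ 0.5274 -0.2125  0.136 ] dx,dy [  3.3 -79.2]
spIn [ 0.537  -0.1745  0.12  ] dx,dy [  2.1 -40. ]
up spoke tip [ 0.5655 -0.0659  0.15  ] dx,dy [-0.5 72.1]
```

Call:
{"fn": "jog_arm", "kwargs": {
  "commands": [
    [[0,1,60,18,0],[0,1,120,18,0],[0,1,180,18,0],[0,1,230,18,0],[0,1,264,18,0],[0,1,264,18,0],[0,1,264,18,0]]
  ]
}}

```text
time_s: 3.65
tcp_pos: [0.498, -0.1989, 0.1584]
ee_rot: [-1.561, 0.213, -0.217]
wrist_force: [-0.4, -0.1, 1.3]
opening: -0.0001
```

```bash
python3 aim.py -29 -75 156
```

```text
now dx,dy,z [-28.6 -74.3 158.4] t 3.65 F [-0.4 -0.1  1.3] open -0.0001
move mm [-0.4  2.4 -0.7] turn 0.006
```

Call:
{"fn": "jog_arm", "kwargs": {
  "commands": [
    [[0,0,0,10,0],[0,0,0,20,0],[0,0,-13,28,0],[0,0,-25,34,0],[0,0,-36,41,0],[0,0,-46,49,0],[0,0,-54,57,0],[0,0,-54,57,0]]
  ]
}}

```text
time_s: 4.65
tcp_pos: [0.5132, -0.144, 0.211]
ee_rot: [-1.56, 0.215, -0.216]
wrist_force: [-0.8, -1.4, 1.3]
opening: -0.0
```

```bash
cat > snap.py <<'E'
import sys
from bench import viewer
import cv2,numpy as np
def g(n,r0,r1,c0,c1):
    c=viewer.read_camera(n);np.savez(f"pics/{sys.argv[1]}_{n}.npz",**c)
    return cv2.resize(cv2.cvtColor(c["frame"],cv2.COLOR_RGB2BGR)[r0:r1,c0:c1],(400,500),interpolation=cv2.INTER_CUBIC)
cv2.imwrite(f"pics/{sys.argv[1]}.png",np.hstack([g("scene",60,185,200,300),g("side",80,205,250,350)]))
E
python3 aim.py 0 0 200; python3 snap.py s2
```

```text
now dx,dy,z [-29.2 -17.3 211. ] t 4.65 F [-0.8 -1.4  1.3] open -0.0
move mm [29.3 11.  17.1] turn 0.006
```

View pics/s2.png

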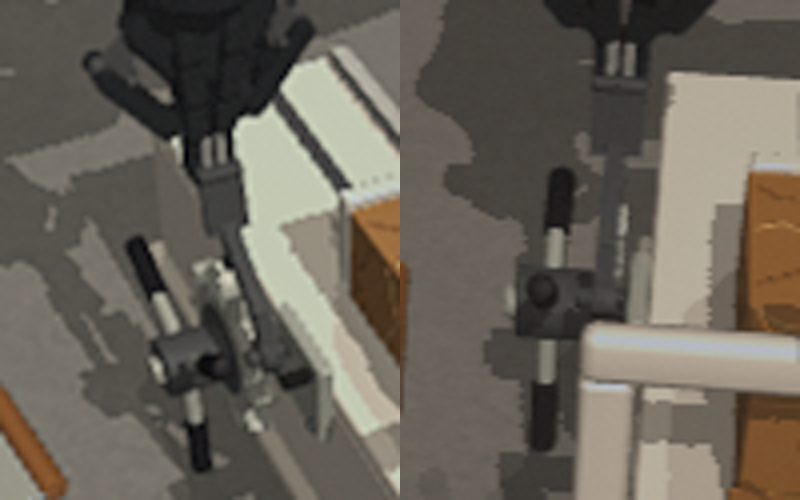

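The pawl is lifted about 0.5 rad, with the finger behind the tab at (220,165) on the left and (620,85) on the right. I'll continue over the top.

Call:
{"fn": "jog_arm", "kwargs": {
  "commands": [
    [[0,0,-8,9,0],[0,0,-14,18,0],[0,0,-19,28,0],[0,0,-23,38,0],[0,0,-26,48,0],[0,0,-27,58,0],[0,0,-27,67,0],[0,0,-27,76,0],[0,0,-27,85,0],[0,0,-27,93,0],[0,0,-27,93,0],[0,0,-27,93,0]]
  ]
}}

```text
time_s: 6.25
tcp_pos: [0.5381, -0.055, 0.2373]
ee_rot: [-1.56, 0.216, -0.216]
wrist_force: [0.3, -0.6, 0.1]
opening: -0.0001
```

Call:
{"fn": "jog_arm", "kwargs": {
  "commands": [
    [[0,0,-20,-10,0],[0,0,-60,-40,0],[0,10,-80,-90,0],[0,20,-80,-130,0],[0,30,-80,-150,0],[0,30,-80,-150,0],[0,30,-80,-150,0]]
  ]
}}

```text
time_s: 7.12
tcp_pos: [0.5263, -0.2068, 0.3175]
ee_rot: [-1.56, 0.216, -0.215]
wrist_force: [-0.1, -1.0, -0.3]
opening: 0.0001
```

```bash
python3 aim.py 2 -69 180; python3 snap.py s3
```

```text
now dx,dy,z [  0.8 -74.1 317.5] t 7.12 F [-0.1 -1.  -0.3] open 0.0001
move mm [  1.3 137.5   5. ] turn 0.005
```

View pics/s3.png

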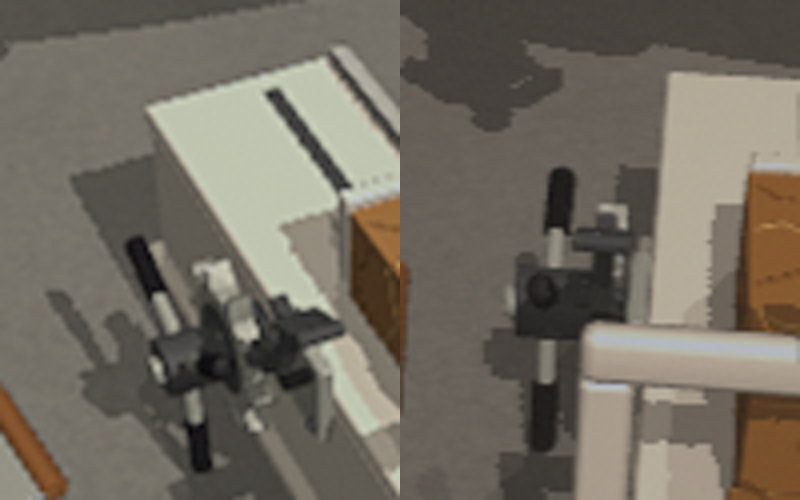

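The pawl lies on its back stop, with the tab end near (325,325) left and (605,240) right, and the wheel is unturned. Next I'll press the spoke.

Call:
{"fn": "jog_arm", "kwargs": {
  "commands": [
    [[0,7,60,6,0],[0,7,120,6,0],[0,7,165,6,0],[0,7,165,6,0],[0,7,175,6,0],[0,7,182,6,0],[0,7,189,6,0],[0,7,196,6,0],[0,7,203,6,0],[0,7,210,6,0],[0,7,216,6,0],[0,7,216,6,0]]
  ]
}}

```text
time_s: 8.72
tcp_pos: [0.5344, -0.2033, 0.1006]
ee_rot: [-1.56, 0.217, -0.215]
wrist_force: [-0.6, -0.2, -0.1]
opening: -0.0002
```

```bash
python3 aim.py 8 -68 90; python3 - <<'E'
from geo import *
e=AX+X*(-.029)+Y*.13;e[2]=.22
for n in("scene","side"): 
    c=np.load(f"pics/s3_{n}.npz");print(n,"tab end expected px",proj(c,e).round(1))
E
```

```text
now dx,dy,z [  7.6 -68.5 100.6] t 8.72 F [-0.6 -0.2 -0.1] open -0.0002
move mm [ 0.5 10.6  0.5] turn 0.005
scene tab end expected px [278.7 143.6]
side tab end expected px [299.4 139.7]
```

Call:
{"fn": "jog_arm", "kwargs": {
  "commands": [
    [[0,0,4,0,0],[0,0,7,0,0],[0,0,10,0,0],[0,0,10,0,0]]
  ]
}}

```text
time_s: 9.22
tcp_pos: [0.5346, -0.2035, 0.0911]
ee_rot: [-1.56, 0.216, -0.216]
wrist_force: [0.3, -0.6, 0.4]
opening: 0.0001
```

Call:
{"fn": "jog_arm", "kwargs": {
  "commands": [
    [[0,0,-40,0,0],[0,0,-100,0,0],[0,0,-160,0,0],[0,0,-160,-40,0],[0,0,-160,-80,0],[0,0,-160,-80,0]]
  ]
}}

```text
time_s: 9.98
tcp_pos: [0.5121, -0.2824, 0.251]
ee_rot: [-1.56, 0.218, -0.217]
wrist_force: [-0.3, -0.2, 0.5]
opening: 0.0003
```

```bash
python3 aim.py -29 162 330; python3 snap.py s4;python3 - <<'E'
from geo import *
import numpy as np
A=AX+.002*X-.0015*Y
for r in(-23,-18,-13):
  a=np.deg2rad(r)
  for rad in(.088,.046):
    x=A-Y*rad*np.cos(a)+np.array([0,0,rad*np.sin(a)])
    q=[proj(np.load(f"pics/s4_{n}.npz"),x) for n in("scene","side")]
    print(r,rad,((q[0]-[200,60])*4).round(),((q[1]-[250,80])*4+[400,0]).round())
E
```

```text
now dx,dy,z [   8.  -150.6  251. ] t 9.97 F [-0.3 -0.2  0.5] open 0.0003
move mm [-36.3 -79.1 312.7] turn 0.002
-23 0.088 [141. 317.] [558. 270.]
-23 0.046 [160. 336.] [553. 283.]
-18 0.088 [138. 306.] [559. 257.]
-18 0.046 [158. 330.] [553. 276.]
-13 0.088 [136. 296.] [559. 244.]
-13 0.046 [157. 324.] [554. 269.]
```

View pics/s4.png

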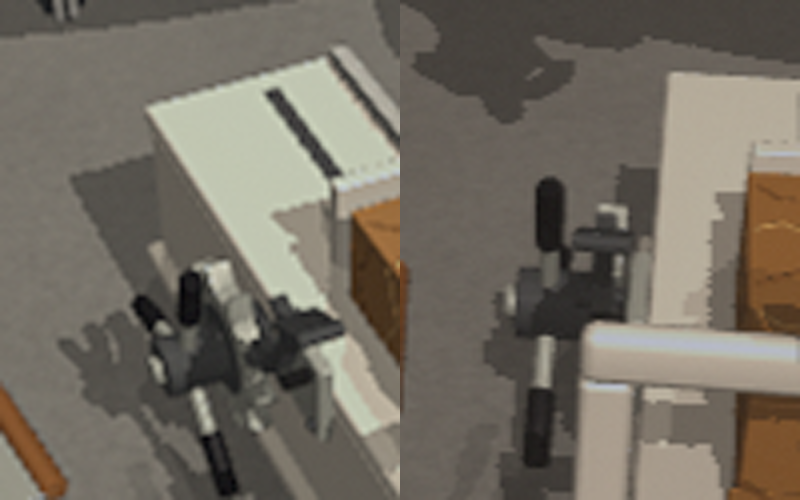

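The view shows the pawl still up and the left grip's tip near (140,302), which is about -17°, so roughly one notch. The upper spoke tip is at (190,275) and (549,180).

```bash
python3 aim.py -29 157 340; python3 - <<'E'
from geo import *
w=np.load("pics/w1.npz");c=-w["R"].T@w["t"]
d=c-np.array([.4915,-.2162,.42]);print("wrist cam vs TCP",(1000*np.array([X@d,Y@d,d[2]])).round())
A=AX+.002*X-.0015*Y
for f in(.5,.628,.76):
  a=np.deg2rad(138)-f; x=A-Y*.088*np.cos(a)+np.array([0,0,.088*np.sin(a)])
  q=[proj(np.load(f"pics/s4_{n}.npz"),x) for n in("scene","side")]
  print(f,((q[0]-[200,60])*4).round(),((q[1]-[250,80])*4+[400,0]).round())
# arch top beam near dy: front top corners seen in both views
x,e=tri([(C["scene"],(308,172)),(C["side"],(299,170))]);d=x-AX;print("arch end",X@d,Y@d,x[2],e)
E
```

```text
now dx,dy,z [   8.1 -148.7  251. ] t 10.07 F [0.8 0.3 0.2] open -0.0003
move mm [-35.9 -88.9 305.9] turn 0.004
wrist cam vs TCP [ -0.  71. 143.]
0.5 [190. 284.] [546. 190.]
0.628 [183. 268.] [549. 173.]
0.76 [175. 254.] [551. 159.]
arch end -0.03718932531016563 0.2426089836028883 0.23729786076790121 [np.float64(0.0027838957825835034), np.float64(0.0027838957825836036)]
```

Call:
{"fn": "jog_arm", "kwargs": {
  "commands": [
    [[0,0,-60,0,0],[0,0,-120,0,0],[0,-18,-150,50,0],[0,-36,-150,110,0],[0,-36,-150,170,0],[0,-36,-150,230,0],[0,-36,-150,280,0],[0,-36,-150,304,0],[0,-36,-110,304,0],[0,-36,-80,304,0],[0,-36,-80,304,0]]
  ]
}}

```text
time_s: 11.45
tcp_pos: [0.5601, 0.0228, 0.3294]
ee_rot: [-1.56, 0.218, -0.212]
wrist_force: [-0.8, 0.4, 0.3]
opening: -0.0003
```

```bash
python3 aim.py -29 154 205
```

```text
now dx,dy,z [-30.2 155.9 329.4] t 11.45 F [-0.8  0.4  0.3] open -0.0003
move mm [  1.7 124.3  -1.8] turn 0.006
```

Call:
{"fn": "jog_arm", "kwargs": {
  "commands": [
    [[0,1,40,-1,0],[0,1,80,-1,0],[0,1,110,-1,0],[0,1,124,-1,0],[0,1,124,-1,0],[0,1,124,-1,0]]
  ]
}}

```text
time_s: 12.2
tcp_pos: [0.5621, 0.0207, 0.2091]
ee_rot: [-1.56, 0.214, -0.217]
wrist_force: [0.7, 0.1, 0.1]
opening: -0.0001
```

```bash
python3 aim.py -29 145 205;python3 snap.py s5
```

```text
now dx,dy,z [-27.8 154.5 209.1] t 12.2 F [0.7 0.1 0.1] open -0.0001
move mm [-1.3  4.1 -9.5] turn 0.005
```

View pics/s5.png

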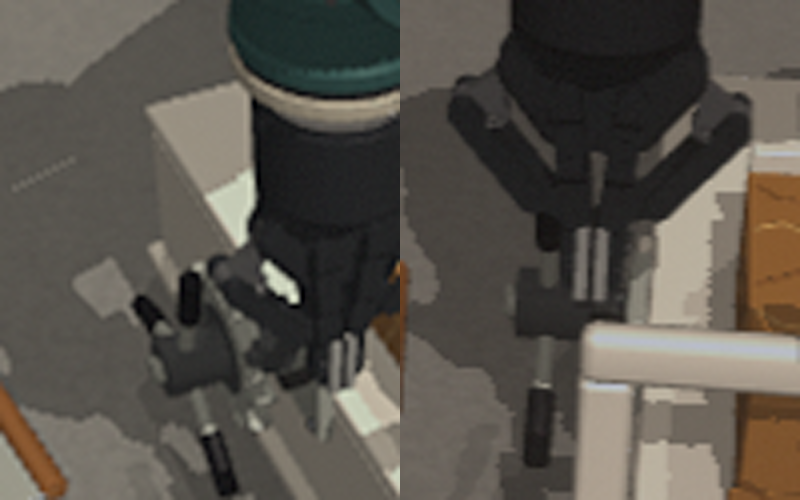

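The gripper stands right of the raised tab, clear of the arch, with its fingers at (345,350) and (590,260). Now I'll sweep left to tip the pawl back.

Call:
{"fn": "jog_arm", "kwargs": {
  "commands": [
    [[0,0,4,-5,0],[0,0,4,-10,0],[0,0,-4,-17,0],[0,0,-10,-26,0],[0,0,-16,-35,0],[0,0,-20,-44,0],[0,0,-24,-54,0],[0,0,-27,-65,0],[0,0,-28,-75,0],[0,0,-28,-84,0],[0,0,-28,-92,0],[0,0,-28,-98,0]]
  ]
}}

```text
time_s: 13.8
tcp_pos: [0.5347, -0.0742, 0.2352]
ee_rot: [-1.56, 0.216, -0.216]
wrist_force: [0.5, 0.0, 0.0]
opening: -0.0003
```

Call:
{"fn": "jog_arm", "kwargs": {
  "commands": [
    [[0,0,-5,5,0],[0,0,-60,10,0],[0,0,-100,10,0],[0,0,-100,-60,0],[0,0,-100,-120,0],[0,0,-100,-180,0],[0,0,-100,-240,0],[0,0,-100,-260,0],[0,0,-100,-260,0]]
  ]
}}

```text
time_s: 14.92
tcp_pos: [0.4643, -0.3244, 0.3353]
ee_rot: [-1.56, 0.217, -0.217]
wrist_force: [0.2, 0.5, -0.1]
opening: -0.0001
```

```bash
python3 aim.py -29 -60 205;python3 snap.py s6;python3 - <<'E'
from geo import *
A=AX+.002*X-.0015*Y
for a in(0,.06,.12,.2):
  b=np.deg2rad(152.7)-a;x=A-.031*X+Y*(.058+.105*np.cos(b));x[2]=.144+.105*np.sin(b)
  q=[proj(np.load(f"pics/s6_{n}.npz"),x) for n in("scene","side")]
  print("pawl",a,((q[0]-[200,60])*4).round(),((q[1]-[250,80])*4+[400,0]).round())
E
```

```text
now dx,dy,z [ -26.4 -204.2  335.3] t 14.93 F [ 0.2  0.5 -0.1] open -0.0001
move mm [ -2.1 130.3 144.2] turn 0.004
pawl 0 [198. 190.] [618. 115.]
pawl 0.06 [199. 185.] [618. 108.]
pawl 0.12 [200. 181.] [618. 102.]
pawl 0.2 [203. 177.] [618.  95.]
```

View pics/s6.png

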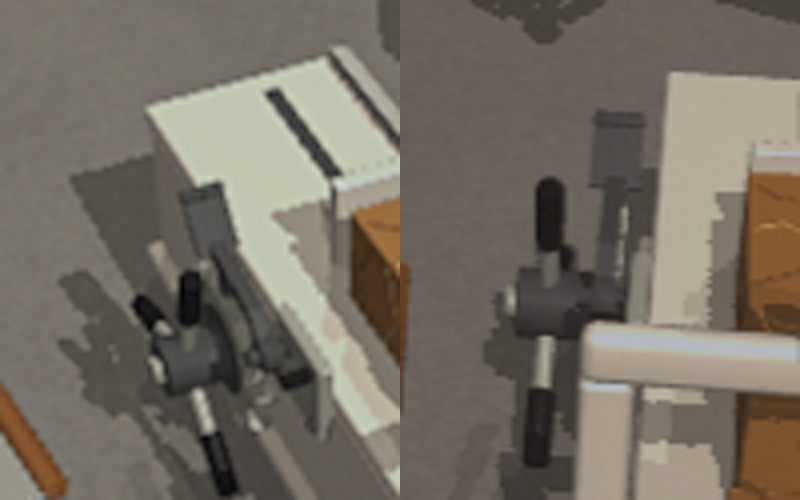

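The tab end is back at (205,188) and (618,117), the same as its start position. I'll do a quick numeric check against the first frames, including the loose objects.

```bash
python3 - <<'E'
import numpy as np,cv2
def cmp(n,nm,r0,r1,c0,c1):
    a,b=[cv2.cvtColor(np.load(f"pics/{k}.npz")["frame"],cv2.COLOR_RGB2GRAY) for k in(f"{n}0",f"s6_{n}")]
    m=cv2.matchTemplate(b[r0-6:r1+6,c0-6:c1+6],a[r0:r1,c0:c1],cv2.TM_CCOEFF_NORMED);_,v,_,l=cv2.minMaxLoc(m);print(n,nm,"shift px",l[0]-6,l[1]-6,"corr",round(v,3))
for n,L in{"scene":[("tab",103,118,243,262),("loaf",108,150,290,345),("bar",178,215,335,380),("jar",226,266,214,246),("scraper",145,200,158,218)],"side":[("tab",106,124,300,312),("loaf",190,245,330,380),("jar",214,262,193,229),("scraper",145,188,202,255)]}.items():
    for nm,*r in L: cmp(n,nm,*r)
E
```

```text
scene tab shift px 0 0 corr 1.0
scene loaf shift px 0 0 corr 0.922
scene bar shift px 0 0 corr 0.994
scene jar shift px 0 0 corr 0.995
scene scraper shift px 0 0 corr 0.994
side tab shift px 0 0 corr 0.992
side loaf shift px 0 0 corr 0.985
side jar shift px 0 0 corr 0.994
side scraper shift px 0 0 corr 0.999
```

```bash
python3 -c "
from bench import job
print(job.sign_off())"
```

```text
the job is handed in; nothing more can be done
None
```

The feed is backed off by one notch and the job is handed in. It took about 15 s of the 61 s allowed. I lifted the pawl by its tab onto the back stop, pressed the left spoke down one tooth, then tipped the pawl back so it dropped into the next gap.

My last checks, all from camera images:
- **Pawl:** the tab shows no pixel shift from its starting, fully-down position in either camera view. The sign-off gave no verdict to confirm it.
- **Wheel:** I put it at about 0.58 rad, inside the 0.468–0.788 band. That was read from the spoke tips after the press; the spokes looked unchanged after the pawl dropped, but I did not measure them again.
- **Loose items:** the loaf, jar and scraper show no shift in either view. The cut bar shows none in the one view I compared.
- **Robot:** it stands clear and touches nothing. Wrist-force readings, taken at the end of each move, stayed around 2 N or less.

One weaker result: the loaf matched its first picture less well in the scene view (0.92 correlation). I take this to be the pusher and its shadow having moved back beside the loaf, but I did not check further.

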